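Right the toppled flasks in the gatehouse caddy and pin its retaining bar

TASK

The drinking flasks have toppled in the deep caddy on the gatehouse counter: while the retaining bar is still drawn out, tip every flask upright in its own lane, without lifting any of them out of the caddy, so that they stand behind the bar's path. Then slide the retaining bar fully home in front of them, and push the headed locking pin through the fork and the bar's lug from the robot's side until its head is seated against the fork. Do not push the remote control or the pump bottle about.

Things in the scene. Friction and masses are not known exactly. Their poses are not given: they have to be found in the camera images.
- caddy: fixed deep grey bin, origin under its centre on the counter, x away from the robot, y left. Five lanes along x, 126 mm long (x -63 to 63), 62 mm wide, centred at y -136, -68, 0, 68, 136. Floor 6 mm thick; walls and dividers 6 mm thick, tops 116 mm above the counter. Beyond the left wall a steel fork on a pillar 46 mm wide; beyond the right wall two posts that carry the open bar.
- bar (a joint): slide of the steel retaining bar, m: 0 = drawn out to the right, clear of the lanes; 0.445 = home at its stop, end lug in the fork, holes in line. Moves along caddy +y against 2 N friction (+4 N per m/s), stays put; starts 0 to 0.03. Bar 14 mm high, 12 thick, at caddy x -28 mm, z 128. Home, it keeps flasks upright whose centres are at caddy x 5 to 38 mm.
- bar_handle (a point): middle of the upright square black post on the bar by which it is slid: 16 by 16 mm, 58 mm tall, standing on the bar; this point is 165 mm above the counter, the post's top 193 mm. With the bar home it is at x -28, y 139 mm in the caddy's frame. Axes as the caddy's.
- fork_mouth (a point): centre of the hole in the outer face of the fork's near cheek, at x -45, y 239, z 128 mm in the caddy's frame, axes as the caddy's; the pin goes in along +x. Two upright cheeks, each 8 mm thick and 46 by 44 mm, 18 mm apart, 24 mm holes; the bar's lug between them is 12 mm thick with a 25 mm hole.
- pin_grip (a point): headed pin lying on the counter left of and before the caddy. Point: centre of its black grip, on the pin's axis, 10 mm above the counter when flat; x along the pin to its tip. Grip 46 mm long, 20 by 20; head plate 8 thick, 56 wide, 20 high, its front face 31 mm ahead of this point; round shank 20 in diameter, 70 long, last 10 mm tapered. 0.16 kg.
- remote_mid (a point): bystander: black remote control lying on the counter, 45 by 165 by 18 mm; its centre
- sanitiser_mid (a point): bystander: white pump bottle, 56 mm in diameter, 163 mm tall; a point on its axis 65 mm above the counter
- flask1_mid (a point): slim steel flask, 205 mm tall: body 50 mm in diameter, black cap 32 mm in diameter from 165 to 205 mm above the foot, 0.25 kg. Point: on its axis, 102.5 mm above the foot; z from foot to cap. Starts toppled: foot on the lane's floor by the far wall, leaning 38 degrees over the near rim, cap towards the robot and above the rim. Stands by itself if let go nearly upright. May be absent.
- flask2_mid (a point): slim steel flask, 205 mm tall: body 50 mm in diameter, black cap 32 mm in diameter from 165 to 205 mm above the foot, 0.25 kg. Point: on its axis, 102.5 mm above the foot; z from foot to cap. Starts toppled: foot on the lane's floor by the far wall, leaning 38 degrees over the near rim, cap towards the robot and above the rim. Stands by itself if let go nearly upright. May be absent.
- flask3_mid (a point): slim steel flask, 205 mm tall: body 50 mm in diameter, black cap 32 mm in diameter from 165 to 205 mm above the foot, 0.25 kg. Point: on its axis, 102.5 mm above the foot; z from foot to cap. Starts toppled: foot on the lane's floor by the far wall, leaning 38 degrees over the near rim, cap towards the robot and above the rim. Stands by itself if let go nearly upright. May be absent.
- flask4_mid (a point): slim steel flask, 205 mm tall: body 50 mm in diameter, black cap 32 mm in diameter from 165 to 205 mm above the foot, 0.25 kg. Point: on its axis, 102.5 mm above the foot; z from foot to cap. Starts toppled: foot on the lane's floor by the far wall, leaning 38 degrees over the near rim, cap towards the robot and above the rim. Stands by itself if let go nearly upright. May be absent.
- flask5_mid (a point): slim steel flask, 205 mm tall: body 50 mm in diameter, black cap 32 mm in diameter from 165 to 205 mm above the foot, 0.25 kg. Point: on its axis, 102.5 mm above the foot; z from foot to cap. Starts toppled: foot on the lane's floor by the far wall, leaning 38 degrees over the near rim, cap towards the robot and above the rim. Stands by itself if let go nearly upright. May be absent.
There are look-alikes about, which are no part of the job. What is shaped like the part that bears pin_grip but blue or orange is not meant.

How it is judged:
On the way, in this order (a step that is already met when the one before it is completed fails the run):
1. every flask stands upright in its lane while the bar is still drawn out (less than 60 mm from its open end) (angle between each of flask1_mid, flask2_mid, flask3_mid, flask4_mid, flask5_mid's own z axis and vertical below 0.09 rad and z of flask1_mid in the frame of caddy between 0.1 and 0.117 m and x of flask1_mid in the frame of caddy between -0.055 and 0.055 m and y of flask1_mid in the frame of caddy between -0.17 and 0.17 m and z of flask2_mid in the frame of caddy between 0.1 and 0.117 m and x of flask2_mid in the frame of caddy between -0.055 and 0.055 m and y of flask2_mid in the frame of caddy between -0.17 and 0.17 m and z of flask3_mid in the frame of caddy between 0.1 and 0.117 m and x of flask3_mid in the frame of caddy between -0.055 and 0.055 m and y of flask3_mid in the frame of caddy between -0.17 and 0.17 m and z of flask4_mid in the frame of caddy between 0.1 and 0.117 m and x of flask4_mid in the frame of caddy between -0.055 and 0.055 m and y of flask4_mid in the frame of caddy between -0.17 and 0.17 m and z of flask5_mid in the frame of caddy between 0.1 and 0.117 m and x of flask5_mid in the frame of caddy between -0.055 and 0.055 m and y of flask5_mid in the frame of caddy between -0.17 and 0.17 m and value of joint bar below 0.06 m), for 0.3 s.
2. the bar is fully home with the flasks upright behind it (angle between each of flask1_mid, flask2_mid, flask3_mid, flask4_mid, flask5_mid's own z axis and vertical below 0.09 rad and z of flask1_mid in the frame of caddy between 0.1 and 0.117 m and x of flask1_mid in the frame of caddy between -0.055 and 0.055 m and y of flask1_mid in the frame of caddy between -0.17 and 0.17 m and z of flask2_mid in the frame of caddy between 0.1 and 0.117 m and x of flask2_mid in the frame of caddy between -0.055 and 0.055 m and y of flask2_mid in the frame of caddy between -0.17 and 0.17 m and z of flask3_mid in the frame of caddy between 0.1 and 0.117 m and x of flask3_mid in the frame of caddy between -0.055 and 0.055 m and y of flask3_mid in the frame of caddy between -0.17 and 0.17 m and z of flask4_mid in the frame of caddy between 0.1 and 0.117 m and x of flask4_mid in the frame of caddy between -0.055 and 0.055 m and y of flask4_mid in the frame of caddy between -0.17 and 0.17 m and z of flask5_mid in the frame of caddy between 0.1 and 0.117 m and x of flask5_mid in the frame of caddy between -0.055 and 0.055 m and y of flask5_mid in the frame of caddy between -0.17 and 0.17 m and value of joint bar above 0.44 m), for 0.2 s.
3. the pin is through fork and lug with its head seated (x of pin_grip in the frame of fork_mouth between -0.0355 and -0.025 m and y of pin_grip in the frame of fork_mouth between -0.007 and 0.007 m and z of pin_grip in the frame of fork_mouth between -0.007 and 0.007 m and angle between the x axis of pin_grip and the x axis of fork_mouth, either way round below 0.12 rad and value of joint bar above 0.44 m), for 0.2 s.
At the end, for the whole second after the job is handed in: every flask stands in its lane upright within 5 degrees with its foot on the floor; the bar is within 5 mm of home; the pin's head is within 4.5 mm of the fork's near cheek, the pin within 7 mm of the hole's line and 7 degrees of its direction; all released and at rest (all of step 3 and angle between each of flask1_mid, flask2_mid, flask3_mid, flask4_mid, flask5_mid's own z axis and vertical below 0.09 rad and z of flask1_mid in the frame of caddy between 0.1 and 0.117 m and x of flask1_mid in the frame of caddy between -0.055 and 0.055 m and y of flask1_mid in the frame of caddy between -0.17 and 0.17 m and z of flask2_mid in the frame of caddy between 0.1 and 0.117 m and x of flask2_mid in the frame of caddy between -0.055 and 0.055 m and y of flask2_mid in the frame of caddy between -0.17 and 0.17 m and z of flask3_mid in the frame of caddy between 0.1 and 0.117 m and x of flask3_mid in the frame of caddy between -0.055 and 0.055 m and y of flask3_mid in the frame of caddy between -0.17 and 0.17 m and z of flask4_mid in the frame of caddy between 0.1 and 0.117 m and x of flask4_mid in the frame of caddy between -0.055 and 0.055 m and y of flask4_mid in the frame of caddy between -0.17 and 0.17 m and z of flask5_mid in the frame of caddy between 0.1 and 0.117 m and x of flask5_mid in the frame of caddy between -0.055 and 0.055 m and y of flask5_mid in the frame of caddy between -0.17 and 0.17 m); the robot touches nothing.
It fails at once if a flask is lifted out of the caddy (raised more than 100 mm) (height (world z) of any of flask1_mid, flask2_mid, flask3_mid, flask4_mid, flask5_mid above 0.215 m).
It fails at once if the remote control is pushed more than 30 mm (distance of remote_mid from where it was at the start of the episode above 0.03 m).
It fails at once if the pump bottle is pushed more than 30 mm (distance of sanitiser_mid from where it was at the start of the episode above 0.03 m).
Of flask1, flask2, flask3, flask4, flask5 only 3 to 5 are there at a start; the rules pass over those that are not, and their reading is None.
At some moment in a run one of lock_pin may be knocked a few centimetres aside while the robot is not near it.
Once in a run the grip may slacken for a moment while it holds something.
It also fails if it takes over 210 s, if anything falls off the work surface, if the arm or the gripper's body presses on something with over 40 N, if the wrist force passes 120 N, or if a joint passes its speed limit or range.

ROBOT

A 7-joint arm with a two-finger parallel gripper is mounted at the origin on the work surface. World frame = base frame: x ahead of the robot, y to its left, z up, the work surface at z = 0. Lengths are in m, angles in rad, forces in N, time in s.
With the tool pointing down it reaches from about 0.425 to 0.925 m from the base axis. Payload 6.8 kg.
Tool frame: the origin (TCP) lies at the very end of the fingers, on their centre line; the grasp point (between the pads) lies 19 mm behind it; z points along the fingers, y is the direction in which the jaws open and shut (so a half turn about z gives the same grasp; the last joint's range is limited). The gripper opens to 88 mm and grips with 3 to 60 N. Pads are 20 mm wide; open, the fingers measure 115 mm over their backs; the gripper's body (75 mm by 178 mm) begins 61 mm behind the grasp point.
Start: joints at [1.109, 0.477, 0.022, 1.555, -0.011, 1.109, -0.083], TCP at [0.234, -0.633, 0.223] pointing down, gripper open.
Joint ranges: [-2.96, 2.96], [-0.34, 2.1], [-1.41, 1.46], [0.24, 2.44], [-1.37, 4.51], [0.17, 1.92], [-2.96, 2.96]. Speed limits (rad/s): [2.39, 2.39, 3.14, 3.14, 3.14, 3.14, 3.14].

INTERFACE

Orientations are given as a rotation vector (axis times angle).
In Python, from cell import arm, viewer gives the robot as it stands. The module is installed in compiled form; this text tells all that it offers.
- The arm moves only by the tool play_rows, never from a script. Its argument "commands" is a list of rows, each an object with "travel": the shift along the world's x, y, z in m, a list of three; "twist": the turn about the world's z in rad. A call has 1 to 12 rows; each row is the pose to reach, as a shift and turn from the pose commanded when the call began; what a row does not reach only later rows make up. A row lasts 1/8 s, in which the tool goes at most 62.5 mm and 10.7 degrees, less where a joint would pass 70% of its speed; a pose out of reach is approached as far as the arm can. A call with a gripper value outside its range is refused whole. "claw" is the opening, from 0 (shut) to 1 (fully open), set as the call begins (left out, the last holds). The fingers move at their own pace and stop on an object; "squeeze" is the grip in N (left out, the last holds). Time passes only in rows, so rows that repeat a pose let the fingers close. It gives the time, the measured TCP pose, the force and the opening at its end, in the units of the state.
- arm.observe(): the state, without advancing time (a new reading comes with each control period).
- viewer.capture(name): name is "side" or "top" or "wrist"; returns the picture (400x640x3 uint8, blue, green, red); there is no depth.
- viewer.camera_model(name): a dict with "fovy" (degrees; the focal length in pixels is half the picture's height over the tangent of half this angle, whatever the lens; pixels are square), "cx", "cy" (the principal point, pixels), "xyz" and "orientation" of the camera in the world; the wrist camera has in their place "mount" (4x4, takes a point from camera to tool coordinates, whose origin is the TCP and whose axes are the flange's). Camera axes: x right, y up, looking along -z (the intrinsics and any distortion apply to the point x, -y, -z); pixel columns grow to the right and rows downward; lengths in m; the calibration is good to about 2 mm. A picture is of the moment at which its call begins: read the wrist's pose just before it. camera_model takes no time and is no camera call.
- arm.sign_off(): hands the job in, once; it reports no verdict.
The state is a dict: "t": time; "qpos": joint angles; "qd": joint speeds; "joint_torque": joint torques, N m; "ee_pos": TCP position; "eef_rot": TCP orientation; "contact_force": force on the tool from outside, world axes, zero at the start; "ft_torque": the same for the moment, N m; "grip_width": opening from 0.0 (shut) to 1.0 (fully open).
Only numpy, scipy, OpenCV 4.12 (cv2) and the standard library are available. Lean on these libraries where they do the work, as an engineer would, in place of code of your own. Each camera call takes 0.05 s, during which the arm holds its last target. There are 200 camera calls.

## Working session

There is one attempt and no reset: what is moved stays moved. The work goes in short steps, Python scripts to look and compute and a tool call to move; the robot and the scene stay as the last step left them, time stands still between calls to the robot, and variables do not carry over. Pictures are saved under pics/ and viewed, about 12 in all and at most 16, crops included, and the job is handed in when it is done.

Besides the shell and the picture viewer there is one more tool, called after ">>>" as a command line: name --argument value ..., lists and objects as JSON in quotes. play_rows: Moves the arm, as the interface text tells. Its arguments: {"type":"object","properties":{"commands":{"type":"array","items":{"type":"object","properties":{"travel":{"type":"array","items":{"type":"number"}},"twist":{"type":"number"}}}},"claw":{"type":"number"},"squeeze":{"type":"number"}},"required":["commands"]}

```bash
mkdir -p pics; cat > h.py <<'E'
import numpy as np, cv2
from scipy.spatial.transform import Rotation as R
from cell import arm, viewer
def snap(n,f):
    s=arm.observe(); im=viewer.capture(n); cv2.imwrite('pics/'+f,im); return im,s
E
python3 - <<'E'
from h import *
for n in ['side','top']:
    snap(n,n+'0.png')
for n in ['side','top','wrist']: print(n,viewer.camera_model(n))
print(arm.observe())
E
```

```text
side {'fovy': 52.90289097631936, 'cx': 321.59627330714613, 'cy': 196.34661439114066, 'xyz': array([0.26703949, 0.91262424, 0.90569567]), 'orientation': array([ 0.14509479, -1.20076843, -2.68246597])}
top {'fovy': 48.42784784701716, 'cx': 309.5679492449144, 'cy': 195.51679783396776, 'xyz': array([0.34849519, 0.05748156, 1.22777046]), 'orientation': array([ 0.10222146, -0.10691706, -1.56692567])}
wrist {'fovy': 71.13820489256473, 'cx': 320.09793555395, 'cy': 201.92532315997207, 'mount': array([[ 4.12405356e-04,  9.60681917e-01,  2.77651011e-01,
         7.64633799e-02],
       [ 9.99999747e-01, -2.35496126e-04, -6.70512173e-04,
        -9.34015116e-04],
       [-5.78763182e-04,  2.77651217e-01, -9.60681772e-01,
        -1.61744867e-01],
       [ 0.00000000e+00,  0.00000000e+00,  0.00000000e+00,
         1.00000000e+00]])}
{'t': 0.1, 'qpos': array([ 1.10893525,  0.47770482,  0.02236548,  1.55631562, -0.01147574,
        1.10933322, -0.08312808]), 'qd': array([-0.00101397, -0.00166276,  0.00017903, -0.00198827,  0.00078926,
       -0.00086244,  0.00168216]), 'joint_torque': array([ 3.91822585e-03, -5.84095037e+01,  1.53932802e+00, -2.73315418e+01,
       -5.43236767e-02,  1.30914562e-02,  6.37328731e-05]), 'ee_pos': array([ 0.23362202, -0.6327079 ,  0.22180349]), 'eef_rot': array([-3.09103094e+00, -5.52490089e-01,  6.81174828e-04]), 'contact_force': array([-0.74487036, -0.3802721 , -0.40347517]), 'ft_torque': array([ 0.02580327, -0.019284  ,  0.04240875]), 'grip_width': 1.0024993338454309}
```

View pics/side0.png

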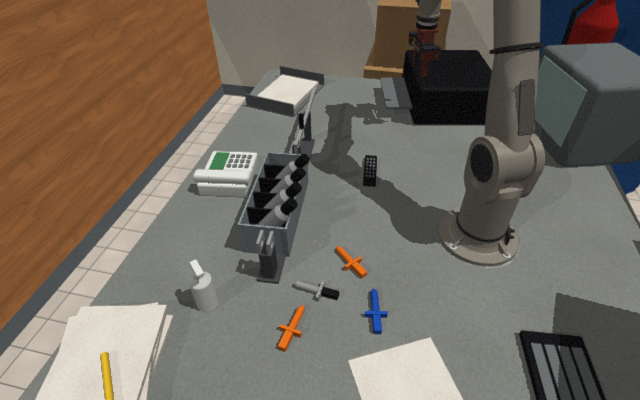

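View pics/top0.png

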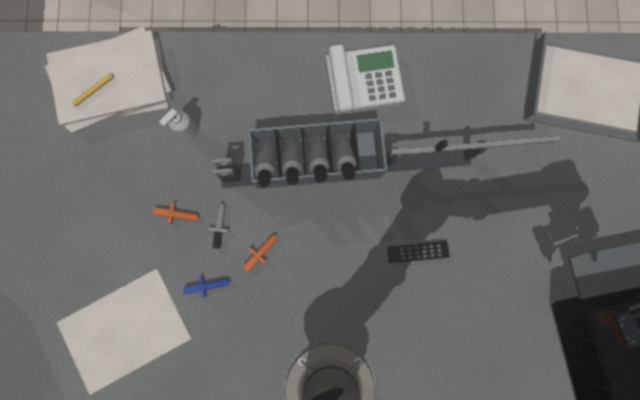

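Side view: four flasks in the caddy at about (262–305, 160–225), and the phone, remote and bottle. Top view: flask caps at (264,180), (292,178), (320,175), (348,170), with the right lane empty. Bar handle is at (441,146), the fork at (225,165), the remote at (418,251) and the bottle at (178,120).
Pin look-alikes in the top view: orange (175,213), orange (260,252), blue (206,286). The steel and black one at (219,225) is the one meant.

```bash
cat >> h.py <<'E'
def ray(n,uv,s=None):
    m=viewer.camera_model(n); f=200/np.tan(np.radians(m['fovy'])/2)
    d=np.array([(uv[0]-m['cx'])/f,-(uv[1]-m['cy'])/f,-1.])
    if n=='wrist':
        T=np.eye(4);T[:3,:3]=R.from_rotvec(s['eef_rot']).as_matrix();T[:3,3]=s['ee_pos'];T=T@m['mount']
        return T[:3,3],T[:3,:3]@d
    return m['xyz'],R.from_rotvec(m['orientation']).as_matrix()@d
def onz(n,uv,z,s=None):
    o,d=ray(n,uv,s); return o+d*(z-o[2])/d[2]
def proj(n,P,s=None):
    m=viewer.camera_model(n); f=200/np.tan(np.radians(m['fovy'])/2)
    if n=='wrist':
        T=np.eye(4);T[:3,:3]=R.from_rotvec(s['eef_rot']).as_matrix();T[:3,3]=s['ee_pos'];T=T@m['mount'];o,M=T[:3,3],T[:3,:3]
    else: o,M=m['xyz'],R.from_rotvec(m['orientation']).as_matrix()
    p=M.T@(np.array(P)-o); return np.array([m['cx']-f*p[0]/p[2],m['cy']+f*p[1]/p[2]])
E
python3 - <<'E'
from h import *
t=cv2.imread('pics/top0.png'); 
cv2.imwrite('pics/c1.png',cv2.resize(t[100:300,140:500],None,fx=2.2,fy=2.2,interpolation=cv2.INTER_CUBIC))
E
```

```text
(no output)
```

View pics/c1.png

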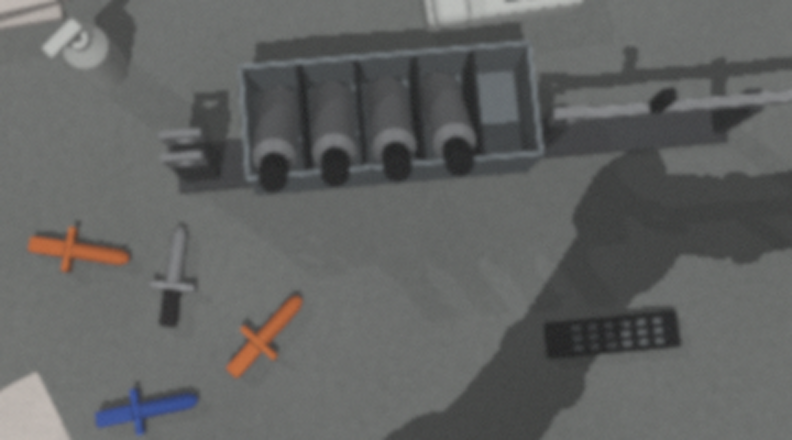

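The crop confirms the pin: grey shank with tip at crop (180,228), black grip at (170,308). The caddy rim corners are at crop (241,66), (533,42), (543,157), (247,181).

```bash
python3 - <<'E'
from h import *
q=lambda u,v:(140+u/2.2,100+v/2.2)
P={k:onz('top',q(*c),.116) for k,c in dict(FL=(241,66),FR=(533,42),NR=(543,157),NL=(247,181)).items()}
for k in P: print(k,P[k].round(4))
d=lambda a,b:np.linalg.norm(P[a]-P[b])
print('sizes (.346,.138):',d('FL','FR'),d('NL','NR'),d('FL','NL'),d('FR','NR'))
c=sum(P.values())/4; c[2]=0
v=(P['FL']-P['FR']+P['NL']-P['NR'])[:2]; a=np.arctan2(v[1],v[0])-np.pi/2
print('c',c,'yaw',a)
Rz=R.from_rotvec([0,0,a]).as_matrix()
W=lambda p:c+Rz@np.array(p)
print('fork',W([-.045,.239,.128]),proj('top',W([-.045,.239,.128])))
for n,p,z in [('handle top',(663,98),.193),('cap1',(273,170),.16),('cap2',(335,165),.16),('cap3',(397,160),.16),('cap4',(458,155),.16),('pintip',(180,228),.01),('pintail',(170,325),.01),('remote',(612,333),.018),('bottle',(85,48),.13)]:
    w=onz('top',q(*p),z); print(n,w.round(4),(Rz.T@(w-c)).round(4))
for y in (-.136,-.068,0,.068,.136): print('lane',y,W([0,y,0]).round(4))
E
```

```text
FL [0.6672 0.2088 0.116 ]
FR [ 0.6969 -0.1333  0.116 ]
NR [ 0.5597 -0.1421  0.116 ]
NL [0.531  0.1993 0.116 ]
sizes (.346,.138): 0.34342244277914413 0.34257792680946614 0.13650026420374525 0.13748810401302217
c [0.61372022 0.03317683 0.        ] yaw 0.08515245276868022
fork [0.54855642 0.26748364 0.128     ] [224.62537084 174.56524114]
handle top [ 0.6103 -0.2599  0.193 ] [-0.0283 -0.2917  0.193 ]
cap1 [0.5362 0.1652 0.16  ] [-0.066   0.1381  0.16  ]
cap2 [0.5419 0.0966 0.16  ] [-0.0661  0.0693  0.16  ]
cap3 [0.5477 0.0279 0.16  ] [-0.0662  0.0003  0.16  ]
cap4 [ 0.5534 -0.0398  0.16  ] [-0.0663 -0.0676  0.16  ]
pintip [0.4887 0.2956 0.01  ] [-0.1022  0.2721  0.01  ]
pintail [0.3681 0.3046 0.01  ] [-0.2217  0.2914  0.01  ]
remote [ 0.3588 -0.2396  0.018 ] [-0.2772 -0.2501  0.018 ]
bottle [0.6843 0.3877 0.13  ] [0.1004 0.3472 0.13  ]
lane -0.136 [ 0.6253 -0.1023  0.    ]
lane -0.068 [ 0.6195 -0.0346  0.    ]
lane 0 [0.6137 0.0332 0.    ]
lane 0.068 [0.6079 0.1009 0.    ]
lane 0.136 [0.6022 0.1687 0.    ]
```

```bash
cat >> h.py <<'E'
C=np.array([.61372,.03318,0]); YAW=.0852; RZ=R.from_rotvec([0,0,YAW]).as_matrix()
W=lambda p:C+RZ@np.array(p)
L=lambda w:RZ.T@(np.array(w)-C)
E
python3 - <<'E'
from h import *
e=arm.observe()['ee_pos']
for y in (-.068,0,.068,.136):
    for x in (-.135,.010): print(x,y,W([x,y,.15]).round(4))
print('d',(W([-.135,-.068,.15])-e).round(4), 'push vec',(RZ@[.145,0,0]).round(4),'lane step',(RZ@[0,.068,0]).round(4))
E
```

```text
-0.135 -0.068 [ 0.485  -0.0461  0.15  ]
0.01 -0.068 [ 0.6295 -0.0337  0.15  ]
-0.135 0 [0.4792 0.0217 0.15  ]
0.01 0 [0.6237 0.034  0.15  ]
-0.135 0.068 [0.4734 0.0894 0.15  ]
0.01 0.068 [0.6179 0.1018 0.15  ]
-0.135 0.136 [0.4676 0.1572 0.15  ]
0.01 0.136 [0.6121 0.1695 0.15  ]
d [ 0.2514  0.5866 -0.0718] push vec [0.1445 0.0123 0.    ] lane step [-0.0058  0.0678  0.    ]
```

>>> play_rows --commands '[{"travel": [0.251,0.587,0],"twist": -0.269},{"travel": [0.251,0.587,0],"twist": -0.269},{"travel": [0.251,0.587,0],"twist": -0.269},{"travel": [0.251,0.587,0],"twist": -0.269},{"travel": [0.251,0.587,0],"twist": -0.269},{"travel": [0.251,0.587,0],"twist": -0.269},{"travel": [0.251,0.587,0],"twist": -0.269},{"travel": [0.251,0.587,0],"twist": -0.269},{"travel": [0.251,0.587,0],"twist": -0.269},{"travel": [0.251,0.587,0],"twist": -0.269},{"travel": [0.251,0.587,0],"twist": -0.269},{"travel": [0.251,0.587,0],"twist": -0.269}]' --claw 0 --squeeze 20

```text
t: 1.6
ee_pos: [0.4847, -0.046, 0.2223]
eef_rot: [3.139, 0.136, -0.001]
contact_force: [0.1, -0.3, -0.2]
grip_width: 0.005
```

>>> play_rows --commands '[{"travel": [0,0,-0.05]},{"travel": [0,0,-0.072]},{"travel": [0,0,-0.072]},{"travel": [0.02,0.0017,-0.072]},{"travel": [0.036,0.0031,-0.072]},{"travel": [0.052,0.0044,-0.072]},{"travel": [0.068,0.0058,-0.072]},{"travel": [0.084,0.0071,-0.072]},{"travel": [0.1,0.0085,-0.072]},{"travel": [0.115,0.0098,-0.072]},{"travel": [0.13,0.011,-0.072]},{"travel": [0.138,0.0117,-0.072]}]'

```text
schema error: expected keys travel, twist
```

```bash
python3 - <<'E'
from h import *
im,s=snap('side','s1.png'); print(L(s['ee_pos']),s['contact_force'])
t,_=snap('top','t1.png')
a=cv2.resize(im[130:290,200:400],None,fx=2.8,fy=2.8); b=cv2.resize(t[100:220,200:420],None,fx=2.5,fy=2.5)
o=np.zeros((448+0,560+0,3),np.uint8); cv2.imwrite('pics/c2.png',a)
E
```

```text
[-0.13532279 -0.06788443  0.22232352] [ 0.09419109 -0.30144349 -0.16405057]
```

View pics/c2.png

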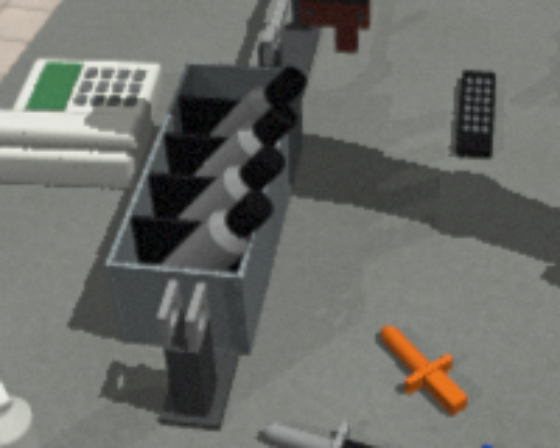

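The move was refused because twist is required. The picture shows all four flasks still toppled and the gripper poised at (330,20) near the last cap.

>>> play_rows --commands '[{"travel": [0,0,-0.05],"twist": 0},{"travel": [0,0,-0.072],"twist": 0},{"travel": [0,0,-0.072],"twist": 0},{"travel": [0.02,0.0017,-0.072],"twist": 0},{"travel": [0.036,0.0031,-0.072],"twist": 0},{"travel": [0.052,0.0044,-0.072],"twist": 0},{"travel": [0.068,0.0058,-0.072],"twist": 0},{"travel": [0.084,0.0071,-0.072],"twist": 0},{"travel": [0.1,0.0085,-0.072],"twist": 0},{"travel": [0.115,0.0098,-0.072],"twist": 0},{"travel": [0.13,0.011,-0.072],"twist": 0},{"travel": [0.138,0.0117,-0.072],"twist": 0}]'

```text
t: 3.2
ee_pos: [0.624, -0.0343, 0.1505]
eef_rot: [-3.139, -0.133, -0.0]
contact_force: [-0.6, 0.5, 0.6]
grip_width: 0.004
```

```bash
python3 - <<'E'
from h import *
im,s=snap('side','s1.png'); print(L(s['ee_pos']),s['contact_force'])
cv2.imwrite('pics/c3.png',cv2.resize(im[100:260,200:400],None,fx=2.8,fy=2.8))
E
```

```text
[ 0.00445714 -0.06812859  0.1505372 ] [-0.55044317  0.51252665  0.5620664 ]
```

View pics/c3.png

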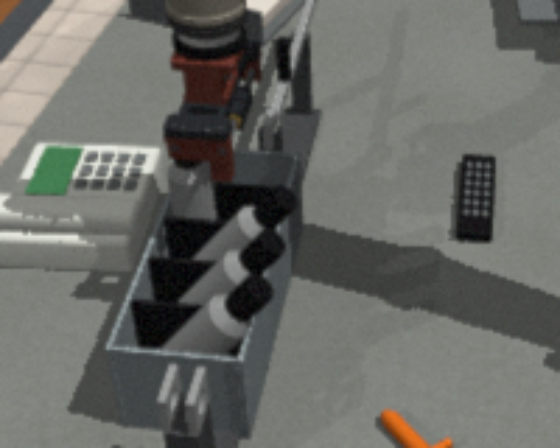

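The flask is upright at (190,190). Next come retreat, shift by one lane and push.

>>> play_rows --commands '[{"travel": [-0.055,-0.005,0],"twist": 0},{"travel": [-0.11,-0.009,0],"twist": 0},{"travel": [-0.139,-0.012,0],"twist": 0},{"travel": [-0.145,0.046,0],"twist": 0},{"travel": [-0.145,0.056,0],"twist": 0},{"travel": [-0.12,0.058,0],"twist": 0},{"travel": [-0.1,0.06,0],"twist": 0},{"travel": [-0.08,0.0615,0],"twist": 0},{"travel": [-0.06,0.0633,0],"twist": 0},{"travel": [-0.04,0.065,0],"twist": 0},{"travel": [-0.022,0.0665,0],"twist": 0},{"travel": [-0.006,0.0678,0],"twist": 0}]'

```text
t: 4.75
ee_pos: [0.6176, 0.0328, 0.1505]
eef_rot: [3.138, 0.133, -0.0]
contact_force: [0.4, 0.3, -0.5]
grip_width: 0.006
```

>>> play_rows --commands '[{"travel": [-0.055,-0.005,0],"twist": 0},{"travel": [-0.11,-0.009,0],"twist": 0},{"travel": [-0.139,-0.012,0],"twist": 0},{"travel": [-0.145,0.046,0],"twist": 0},{"travel": [-0.145,0.056,0],"twist": 0},{"travel": [-0.12,0.058,0],"twist": 0},{"travel": [-0.1,0.06,0],"twist": 0},{"travel": [-0.08,0.0615,0],"twist": 0},{"travel": [-0.06,0.0633,0],"twist": 0},{"travel": [-0.04,0.065,0],"twist": 0},{"travel": [-0.022,0.0665,0],"twist": 0},{"travel": [-0.006,0.0678,0],"twist": 0}]'

```text
t: 6.25
ee_pos: [0.6118, 0.1001, 0.1503]
eef_rot: [3.138, 0.132, -0.001]
contact_force: [-0.6, -0.1, -0.2]
grip_width: 0.006
```

>>> play_rows --commands '[{"travel": [-0.055,-0.005,0],"twist": 0},{"travel": [-0.11,-0.009,0],"twist": 0},{"travel": [-0.139,-0.012,0],"twist": 0},{"travel": [-0.145,0.046,0],"twist": 0},{"travel": [-0.145,0.056,0],"twist": 0},{"travel": [-0.12,0.058,0],"twist": 0},{"travel": [-0.1,0.06,0],"twist": 0},{"travel": [-0.08,0.0615,0],"twist": 0},{"travel": [-0.06,0.0633,0],"twist": 0},{"travel": [-0.04,0.065,0],"twist": 0},{"travel": [-0.022,0.0665,0],"twist": 0},{"travel": [-0.006,0.0678,0],"twist": 0}]'

```text
t: 7.75
ee_pos: [0.6061, 0.1675, 0.1502]
eef_rot: [3.138, 0.132, -0.001]
contact_force: [-0.1, -0.0, 0.6]
grip_width: 0.006
```

>>> play_rows --commands '[{"travel": [-0.055,-0.005,0],"twist": 0},{"travel": [-0.11,-0.009,0],"twist": 0},{"travel": [-0.139,-0.012,0],"twist": 0},{"travel": [-0.139,-0.012,0.072],"twist": 0},{"travel": [-0.139,-0.012,0.072],"twist": 0}]'

```text
t: 8.38
ee_pos: [0.4683, 0.157, 0.2263]
eef_rot: [-3.137, -0.132, -0.01]
contact_force: [1.3, 0.4, -0.8]
grip_width: 0.003
```

```bash
python3 - <<'E'
from h import *
im,s=snap('side','s2.png'); print(s['t'],L(s['ee_pos']),s['contact_force'])
t,_=snap('top','t2.png')
a=cv2.resize(im[90:320,200:380],None,fx=2.4,fy=2.4); b=cv2.resize(t[100:280,150:330],None,fx=2,fy=2)
o=np.zeros((552,432+360,3),np.uint8);o[:552,:432]=a;o[:360,432:]=b; cv2.imwrite('pics/c4.png',o)
E
```

```text
8.375 [-0.13440532  0.13570574  0.2262534 ] [ 1.29881527  0.3801714  -0.75387634]
```

View pics/c4.png

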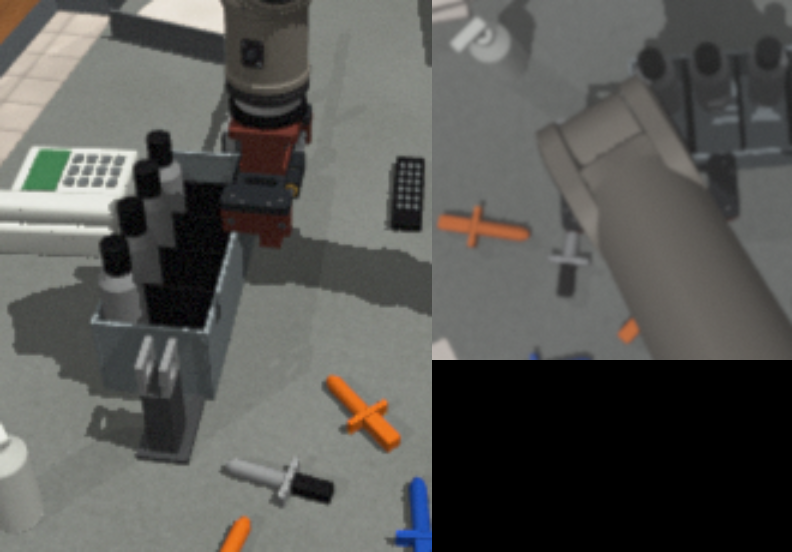

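All four flasks (caps at (160,145), (147,180), (131,217), (117,255)) stand upright against the far wall. The pin is in place. Next, go round to the right of the bar handle.

>>> play_rows --commands '[{"travel": [0.041,-0.479,0],"twist": 0},{"travel": [0.041,-0.479,0],"twist": 0},{"travel": [0.041,-0.479,0],"twist": 0},{"travel": [0.041,-0.479,0],"twist": 0},{"travel": [0.041,-0.479,0],"twist": 0},{"travel": [0.041,-0.479,0],"twist": 0},{"travel": [0.041,-0.479,0],"twist": 0},{"travel": [0.041,-0.479,0],"twist": 0},{"travel": [0.041,-0.479,0],"twist": 0},{"travel": [0.146,-0.47,0],"twist": 0},{"travel": [0.146,-0.47,0],"twist": 0},{"travel": [0.146,-0.47,0],"twist": 0}]'

```text
t: 9.98
ee_pos: [0.6144, -0.3095, 0.2201]
eef_rot: [-3.136, -0.141, 0.002]
contact_force: [0.9, -0.6, 0.3]
grip_width: 0.003
```

```bash
python3 - <<'E'
from h import *
im,s=snap('top','t3.png'); print(s['t'],L(s['ee_pos']),s['contact_force'])
w,s=snap('wrist','w3.png')
o=np.zeros((400,800,3),np.uint8);o[:,:640]=w;o[:160,640:]=cv2.resize(im[100:180,400:480],None,fx=2,fy=2);
cv2.imwrite('pics/c5.png',o)
E
```

```text
9.975 [-0.02845663 -0.34152168  0.22011807] [ 0.86036519 -0.56836234  0.26656827]
```

View pics/c5.png

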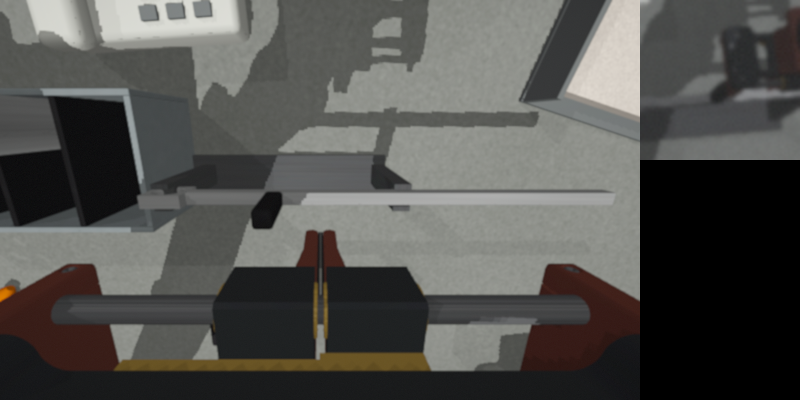

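The handle at (265,215) is left of the fingertips at (320,235), with clear space between. Descend and push +y.

>>> play_rows --commands '[{"travel": [0,0,-0.04],"twist": 0},{"travel": [0,0,-0.066],"twist": 0},{"travel": [0,0,-0.066],"twist": 0},{"travel": [-0.001,0.01,-0.066],"twist": 0},{"travel": [-0.002,0.02,-0.066],"twist": 0},{"travel": [-0.003,0.035,-0.066],"twist": 0},{"travel": [-0.0043,0.05,-0.066],"twist": 0}]'

```text
t: 10.95
ee_pos: [0.6079, -0.2628, 0.1578]
eef_rot: [3.137, 0.133, 0.002]
contact_force: [-0.4, -1.8, 2.0]
grip_width: 0.003
```

>>> play_rows --commands '[{"travel": [-0.0021,0.025,0],"twist": 0},{"travel": [-0.0043,0.05,0],"twist": 0},{"travel": [-0.0068,0.08,0],"twist": 0},{"travel": [-0.0094,0.11,0],"twist": 0},{"travel": [-0.012,0.14,0],"twist": 0},{"travel": [-0.0145,0.17,0],"twist": 0},{"travel": [-0.0171,0.2,0],"twist": 0},{"travel": [-0.0196,0.23,0],"twist": 0},{"travel": [-0.0222,0.26,0],"twist": 0},{"travel": [-0.0248,0.29,0],"twist": 0},{"travel": [-0.0269,0.315,0],"twist": 0},{"travel": [-0.029,0.34,0],"twist": 0}]'

```text
t: 12.45
ee_pos: [0.5779, 0.078, 0.1571]
eef_rot: [3.138, 0.134, 0.0]
contact_force: [-1.0, -2.7, 3.3]
grip_width: 0.005
```

```bash
python3 - <<'E'
from h import *
im,s=snap('side','s4.png'); print(s['t'],L(s['ee_pos']),s['contact_force'])
cv2.imwrite('pics/c6.png',cv2.resize(im[90:300,180:400],None,fx=2.8,fy=2.8))
E
```

```text
12.45 [-0.03186095  0.04770292  0.15712965] [-0.96715686 -2.74262401  3.25132594]
```

View pics/c6.png

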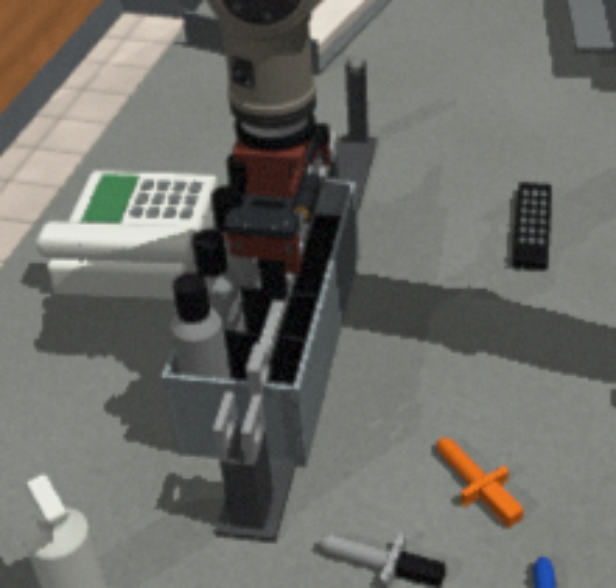

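The bar is being driven in and the flasks still stand. About 70 mm remain.

>>> play_rows --commands '[{"travel": [-0.001,0.015,0],"twist": 0},{"travel": [-0.002,0.03,0],"twist": 0},{"travel": [-0.003,0.042,0],"twist": 0},{"travel": [-0.004,0.052,0],"twist": 0},{"travel": [-0.0045,0.057,0],"twist": 0},{"travel": [-0.005,0.062,0],"twist": 0}]'

```text
t: 13.25
ee_pos: [0.5734, 0.1388, 0.1565]
eef_rot: [3.138, 0.133, -0.001]
contact_force: [-2.0, -2.1, 1.3]
grip_width: 0.004
```

>>> play_rows --commands '[{"travel": [-0.0002,0.003,0],"twist": 0},{"travel": [-0.0005,0.006,0],"twist": 0},{"travel": [-0.0006,0.008,0],"twist": 0},{"travel": [-0.0006,0.008,0],"twist": 0}]'

```text
t: 13.75
ee_pos: [0.5731, 0.1472, 0.1567]
eef_rot: [-3.138, -0.133, -0.001]
contact_force: [-0.4, -0.8, -0.3]
grip_width: 0.006
```

>>> play_rows --commands '[{"travel": [-0.0002,0.003,0],"twist": 0},{"travel": [-0.0004,0.005,0],"twist": 0},{"travel": [-0.0004,0.005,0],"twist": 0},{"travel": [-0.0004,0.005,0],"twist": 0}]'

```text
t: 14.25
ee_pos: [0.5727, 0.1519, 0.1567]
eef_rot: [-3.139, -0.133, -0.0]
contact_force: [-0.5, -2.3, -1.1]
grip_width: 0.008
```

>>> play_rows --commands '[{"travel": [-0.0002,0.003,0],"twist": 0},{"travel": [-0.0004,0.005,0],"twist": 0},{"travel": [-0.0004,0.005,0],"twist": 0},{"travel": [-0.0004,0.005,0],"twist": 0}]'

```text
t: 14.75
ee_pos: [0.5727, 0.152, 0.1567]
eef_rot: [3.134, 0.127, -0.001]
contact_force: [-0.4, -12.4, 3.5]
grip_width: 0.004
```

The bar is at its stop: 12 N and no further motion. Back off, rise, then go above the pin.

>>> play_rows --commands '[{"travel": [0.002,-0.025,0],"twist": 0},{"travel": [0.002,-0.025,0.05],"twist": 0},{"travel": [0.002,-0.025,0.08],"twist": 0},{"travel": [-0.06,-0.025,0.08],"twist": 0},{"travel": [-0.11,-0.025,0.08],"twist": 0},{"travel": [-0.11,-0.025,0.08],"twist": 0},{"travel": [-0.182,0.146,0.06],"twist": -0.16},{"travel": [-0.182,0.146,0.06],"twist": -0.16},{"travel": [-0.182,0.146,0.06],"twist": -0.16},{"travel": [-0.182,0.146,0.06],"twist": -0.16},{"travel": [-0.182,0.146,0.06],"twist": -0.16},{"travel": [-0.182,0.146,0.06],"twist": -0.16}]' --claw 0.7

```text
t: 16.25
ee_pos: [0.3914, 0.3017, 0.2167]
eef_rot: [3.139, -0.122, 0.001]
contact_force: [-0.6, 0.0, -1.0]
grip_width: 0.7
```

```bash
python3 - <<'E'
from h import *
w,s=snap('wrist','w5.png'); print(s['t'],s['ee_pos'],s['eef_rot'],s['contact_force'],s['grip_width'])
cv2.imwrite('pics/c7.png',w)
E
```

```text
16.25 [0.3914357  0.30165649 0.21671397] [ 3.13900005e+00 -1.22473487e-01  6.30799414e-04] [-0.56196235  0.04136419 -1.04015245] 0.6998469145727143
```

View pics/c7.png

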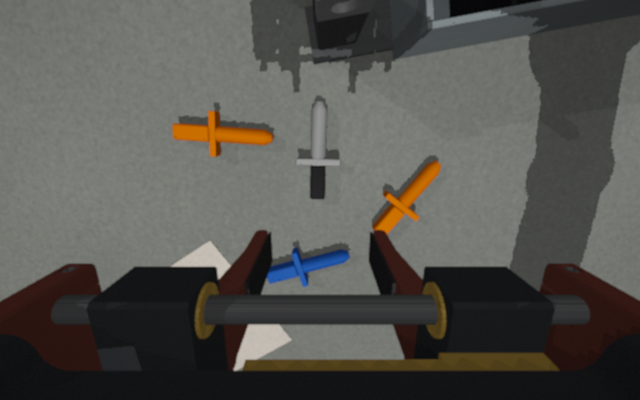

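The pin is at tip (319,98), head (318,161) and tail (317,198). It is nearly aligned with the tool. The fork is at (345,20).

```bash
python3 - <<'E'
from h import *
w=cv2.imread('pics/w5.png');s=arm.observe()
g=cv2.cvtColor(w,cv2.COLOR_BGR2GRAY)[164:206,295:340]
m=(g<45).astype(np.uint8); c=max(cv2.findContours(m,0,1)[0],key=cv2.contourArea)
r=cv2.minAreaRect(c); b=cv2.boxPoints(r)+[295,164]; print(b.round(1))
hd=onz('wrist',(318,163),.01,s)
for z in(.01,.02): print('grip c',onz('wrist',np.array(r[0])+[295,164],z,s))
tip=onz('wrist',(319,98),.01,s);tail=onz('wrist',(317.3,198),.02,s);print(tip,tail,np.hypot(*(tip-tail)[:2]))
d=tip-tail;print('yaw',np.arctan2(d[1],d[0]), 'from tail',tail+.023*d/np.linalg.norm(d),'from tip',tip-.101*d/np.linalg.norm(d))
rv=s['eef_rot'];M=R.from_rotvec(rv).as_matrix();print('toolyaw',np.arctan2(M[1,0],M[0,0]),s['ee_pos'])
E
```

```text
[[311. 167.]
 [324. 167.]
 [324. 197.]
 [311. 197.]]
grip c [0.38937218 0.30594974 0.01      ]
grip c [0.39148396 0.30570214 0.02      ]
[0.49499495 0.2955759  0.01      ] [0.3698946  0.30770814 0.02      ] 0.12568726481839018
yaw -0.09667771390732977 from tail [0.39271509 0.30549501 0.01817583] from tip [0.39478327 0.30529444 0.0180105 ]
toolyaw -0.07823661939116047 [0.39142009 0.30158605 0.21676818]
```

>>> play_rows --commands '[{"travel": [0.002,0.004,-0.06],"twist": -0.015},{"travel": [0.002,0.004,-0.12],"twist": -0.015},{"travel": [0.002,0.004,-0.17],"twist": -0.015},{"travel": [0.002,0.004,-0.2],"twist": -0.015},{"travel": [0.002,0.004,-0.211],"twist": -0.015},{"travel": [0.002,0.004,-0.211],"twist": -0.015}]'

```text
t: 17.05
ee_pos: [0.3927, 0.3065, 0.0058]
eef_rot: [3.138, -0.143, 0.0]
contact_force: [-0.2, 0.1, 0.2]
grip_width: 0.696
```

>>> play_rows --commands '[{"travel": [0,0,0],"twist": 0},{"travel": [0,0,0],"twist": 0},{"travel": [0,0,0],"twist": 0},{"travel": [0,0,0],"twist": 0},{"travel": [0,0,0],"twist": 0},{"travel": [0,0,0],"twist": 0}]' --claw 0.0 --squeeze 40

```text
t: 17.8
ee_pos: [0.3922, 0.3067, 0.0058]
eef_rot: [3.138, -0.142, 0.0]
contact_force: [-0.6, -1.3, 4.9]
grip_width: 0.223
```

```bash
python3 - <<'E'
from h import *
s=arm.observe(); w=W([-.045,.239,.128]); e=s['ee_pos']; M=R.from_rotvec(s['eef_rot']).as_matrix()
y=np.arctan2(M[1,0],M[0,0]); print(e,s['grip_width'],'toolyaw',y)
# grip target: 130 mm before the mouth, then seat at 31 mm
for d in(.15,.031):
    p=w+RZ@[-d,0,0]; print(d,p, 'delta z', .128-.010)
E
```

```text
[0.39223249 0.30673225 0.00584579] 0.2233162360858447 toolyaw -0.09022023000228763
0.15 [0.39908916 0.25471916 0.128     ] delta z 0.11800000000000001
0.031 [0.5176575 0.2648457 0.128    ] delta z 0.11800000000000001
```

>>> play_rows --commands '[{"travel": [0,0,0.02],"twist": 0},{"travel": [0,0,0.06],"twist": 0},{"travel": [0,0,0.1],"twist": 0},{"travel": [0,0,0.118],"twist": 0},{"travel": [0,0,0.118],"twist": 0},{"travel": [0.004,-0.026,0.118],"twist": 0.09},{"travel": [0.007,-0.052,0.118],"twist": 0.175},{"travel": [0.007,-0.052,0.118],"twist": 0.175},{"travel": [0.007,-0.052,0.118],"twist": 0.175},{"travel": [0.007,-0.052,0.118],"twist": 0.175}]' --squeeze 60

```text
t: 19.05
ee_pos: [0.3988, 0.256, 0.1234]
eef_rot: [-3.138, -0.134, 0.001]
contact_force: [-0.0, 0.3, -1.8]
grip_width: 0.221
```

```bash
python3 - <<'E'
from h import *
w,s=snap('wrist','w6.png'); print(s['t'],s['ee_pos'],s['eef_rot'],s['contact_force'],s['grip_width'],L(s['ee_pos']))
sd,s=snap('side','s6.png'); print('proj mouth side',proj('side',W([-.045,.239,.128])),'wrist',proj('wrist',W([-.045,.239,.128]),s))
o=np.zeros((600,640,3),np.uint8); o[:240]=w[:240]; o[240:]=cv2.resize(sd[190:310,200:360],None,fx=3,fy=3)[:, :640].repeat(1,0) if False else 0
z=cv2.resize(sd[200:300,210:370],None,fx=3.6,fy=3.6); o[240:600,:576]=z
cv2.imwrite('pics/c8.png',o)
E
```

```text
19.05 [0.39881309 0.25598208 0.12337637] [-3.13826456e+00 -1.34470113e-01  6.44007087e-04] [-0.00704691  0.3257612  -1.7647404 ] 0.22081550773356076 [-0.19516759  0.24028183  0.12337637]
proj mouth side [272.57694978 243.49191302] wrist [324.96339224 -43.79200474]
```

View pics/c8.png

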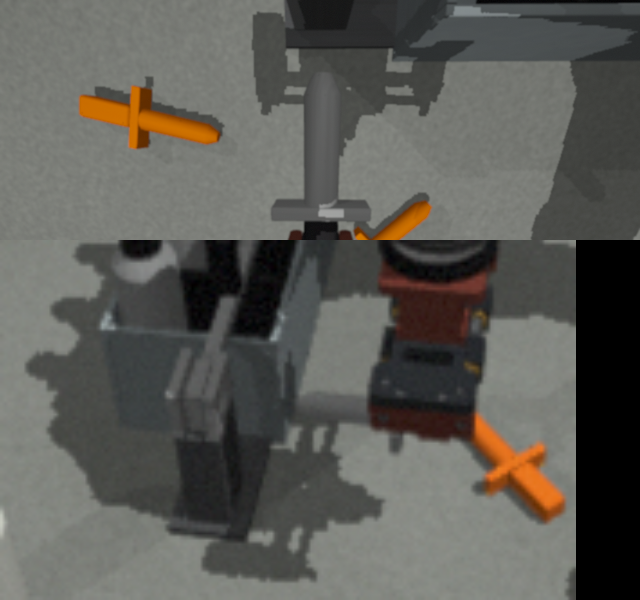

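The pin is held level and pointing at the fork. In the side view the predicted mouth lands at crop (225,397), while the cheek's centre looks nearer (212,385). I'll check the fork position with enlarged crops and overlaid predictions before inserting.

```bash
python3 - <<'E'
from h import *
import json
def crop(f,n,c,k,s=None,h=200,wd=260):
    im=cv2.imread('pics/'+f); x0=int(c[0]-wd/2/k*1.5);y0=int(c[1]-h/2/k*1.5); x0=max(x0,0);y0=max(y0,0)
    sub=im[y0:y0+int(1.5*h/k),x0:x0+int(1.5*wd/k)]
    r=cv2.resize(sub,(390,300),interpolation=cv2.INTER_CUBIC); kx=390/sub.shape[1];ky=300/sub.shape[0]
    for P in [[-.045,.216,.15],[-.045,.262,.15],[-.045,.216,.106],[-.045,.262,.106],[-.045,.239,.128],[-.011,.216,.15],[-.011,.262,.15]]:
        u=proj(n,W(P),s); p=(int((u[0]-x0+.5)*kx),int((u[1]-y0+.5)*ky)); cv2.circle(r,p,2,(0,0,255),-1)
    print(f,x0,y0,kx,ky); return r
a=crop('s6.png','side',(272,243),8)
b=crop('top0.png','top',(224,170),8)
o=np.hstack([a,b]); cv2.imwrite('pics/c9.png',o)
E
```

```text
s6.png 247 224 8.125 8.108108108108109
top0.png 199 151 8.125 8.108108108108109
```

View pics/c9.png

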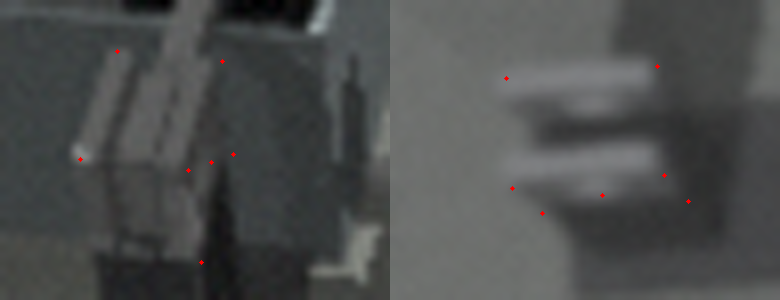

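Overlays agree with the fork to about 1 px (~2 mm), suggesting +2 mm in x and perhaps +1.5 mm in y. The hole allows ±2 mm, so I'll take one close look from above with pin and fork in the same wrist view.

>>> play_rows --commands '[{"travel": [0,0,0.05],"twist": 0},{"travel": [0.02,0.0017,0.06],"twist": 0},{"travel": [0.04,0.0034,0.06],"twist": 0},{"travel": [0.04,0.0034,0.06],"twist": 0},{"travel": [0.04,0.0034,0.06],"twist": 0}]'

```text
t: 19.77
ee_pos: [0.4381, 0.2584, 0.1832]
eef_rot: [3.138, 0.134, -0.002]
contact_force: [0.7, -0.7, -2.6]
grip_width: 0.221
```

```bash
python3 - <<'E'
from h import *
w,s=snap('wrist','w7.png'); print(s['t'],s['ee_pos'],s['eef_rot'],L(s['ee_pos']))
r=cv2.resize(w[0:200,220:430],None,fx=3,fy=3,interpolation=cv2.INTER_CUBIC)
for P in [[-.045,.216,.15],[-.045,.262,.15],[-.037,.216,.15],[-.037,.262,.15],[-.045,.216,.106],[-.045,.262,.106],[-.045,.239,.128],[-.011,.216,.15],[-.011,.262,.15]]:
    u=proj('wrist',W(P),s); print(P,u.round(1)); cv2.circle(r,(int((u[0]-220+.5)*3),int((u[1]+.5)*3)),2,(0,0,255),-1)
cv2.imwrite('pics/c10.png',r)
E
```

```text
19.775 [0.43807318 0.25840682 0.18320105] [ 3.13825934e+00  1.34159438e-01 -2.09181304e-03] [-0.15584358  0.23935686  0.18320105]
[-0.045, 0.216, 0.15] [358.4  64.3]
[-0.045, 0.262, 0.15] [285.9  64.2]
[-0.037, 0.216, 0.15] [358.9  50.3]
[-0.037, 0.262, 0.15] [285.5  50.2]
[-0.045, 0.216, 0.106] [350.9  75.1]
[-0.045, 0.262, 0.106] [292.4  75.1]
[-0.045, 0.239, 0.128] [321.9  70.3]
[-0.011, 0.216, 0.15] [360.6   2.2]
[-0.011, 0.262, 0.15] [284.    2.1]
```

View pics/c10.png

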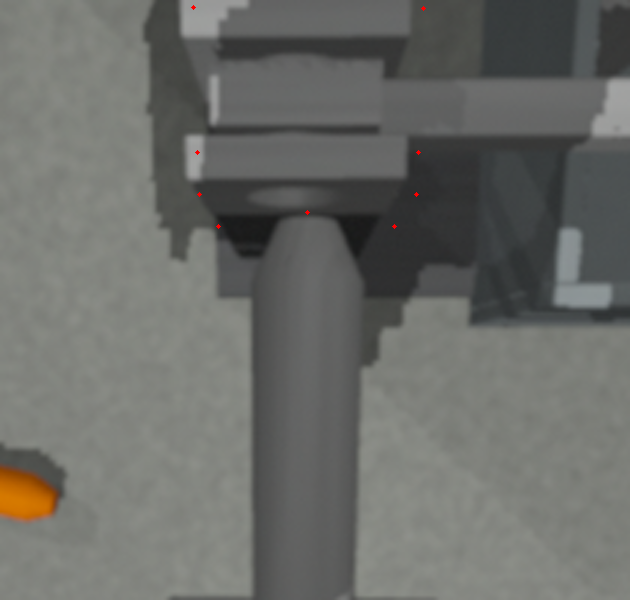

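The near cheek's top edge runs from crop (186,180) to (407,180), against the predicted (199,194)–(416,194). So the fork is about +2.3 mm in y and +2.7 mm in x from my estimate. The pin axis runs from (304.5,590) to (307,290) to (309,220).

```bash
python3 - <<'E'
from h import *
s=arm.observe(); M=R.from_rotvec(s['eef_rot']).as_matrix(); e=s['ee_pos']; print(L(e), np.arctan2(M[1,0],M[0,0])-YAW)
for x in (.04,.06,.091,.101):
    u=proj('wrist',e+M@[x,0,0]+[0,0,.0042],s); print(x,((u-[220,0]+.5)*3).round(1))
for dy in (0,.0023):
    u=[proj('wrist',W([-.045+.0027,y+dy,.15]),s) for y in (.216,.262)]; print([((k-[220,0]+.5)*3).round(1) for k in u])
# lateral position of observed pin axis & fork centre, both in tool frame
for c,z in (((304.5,590),e[2]+.0042),((307,290),e[2]+.0042),((309,225),e[2]+.0042),((296.5,180),.15)):
    p=onz('wrist',(c[0]/3-.5+220,c[1]/3-.5),z,s); print(c,'tool',(M.T@(p-e)).round(4),'caddy',L(p).round(4))
E
```

```text
[-0.15590266  0.2393306   0.18326906] 0.0005190532864579045
0.04 [306.7 560.8]
0.06 [306.9 455.7]
0.091 [307.3 277.2]
0.101 [307.4 215. ]
[array([417.1, 180.2]), array([198.9, 179.9])]
[array([406.2, 180.1]), array([187.9, 179.9])]
(304.5, 590) tool [ 0.0342 -0.0004 -0.0042] caddy [-0.1217  0.2398  0.1875]
(307, 290) tool [ 0.0889 -0.     -0.0043] caddy [-0.067   0.2394  0.1875]
(309, 225) tool [ 0.0994  0.0003 -0.0043] caddy [-0.0565  0.2391  0.1875]
(296.5, 180) tool [ 0.1136 -0.002   0.0331] caddy [-0.0423  0.2414  0.15  ]
```

The pin sits where predicted (lateral error under 0.4 mm, tip 101 mm from TCP). The fork's centre is 2 mm to +y of it. Correct, lower and insert part way.

>>> play_rows --commands '[{"travel": [-0.0002,0.002,-0.03],"twist": 0},{"travel": [-0.0002,0.002,-0.0595],"twist": 0},{"travel": [-0.0002,0.002,-0.0595],"twist": 0},{"travel": [-0.0002,0.002,-0.0595],"twist": 0},{"travel": [0.0058,0.0025,-0.0595],"twist": 0},{"travel": [0.0118,0.003,-0.0595],"twist": 0},{"travel": [0.0178,0.0035,-0.0595],"twist": 0},{"travel": [0.0238,0.004,-0.0595],"twist": 0},{"travel": [0.0238,0.004,-0.0595],"twist": 0}]'

```text
t: 20.95
ee_pos: [0.4636, 0.2623, 0.1241]
eef_rot: [-3.139, -0.132, -0.0]
contact_force: [0.1, -0.4, -1.8]
grip_width: 0.221
```

```bash
python3 - <<'E'
from h import *
w,s=snap('wrist','w8.png'); print(s['t'],L(s['ee_pos']),s['contact_force'],s['ft_torque'],s['grip_width'])
sd,_=snap('side','s8.png')
o=np.zeros((560,800,3),np.uint8); o[:300,:]=cv2.resize(w[0:150,120:520],None,fx=2,fy=2); o[300:560,:520]=cv2.resize(sd[200:265,240:370],None,fx=4,fy=4,interpolation=cv2.INTER_CUBIC)
cv2.imwrite('pics/c11.png',o)
E
```

```text
20.95 [-0.13011979  0.24101941  0.12413455] [ 0.1421985  -0.41696501 -1.80917031] [0.02757786 0.0824416  0.0117009 ] 0.22130178469351647
```

View pics/c11.png

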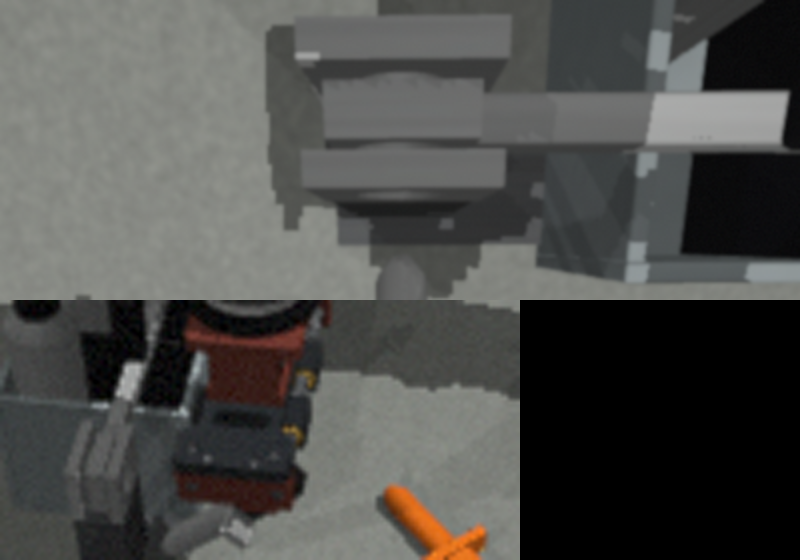

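The pin has slipped in the grip: in the wrist view its tip is only at (402,270), and in the side view it droops below the gripper. I need a full wrist and side view.

```bash
python3 - <<'E'
from h import *
w=cv2.imread('pics/w8.png'); sd=cv2.imread('pics/s8.png')
o=np.zeros((560,800,3),np.uint8); o[:270,:540]=cv2.resize(w[100:280,140:500],None,fx=1.5,fy=1.5); o[270:560,:]=cv2.resize(sd[215:287,220:420],(800,290),interpolation=cv2.INTER_CUBIC)
cv2.imwrite('pics/c12.png',o)
E
```

```text
(no output)
```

View pics/c12.png

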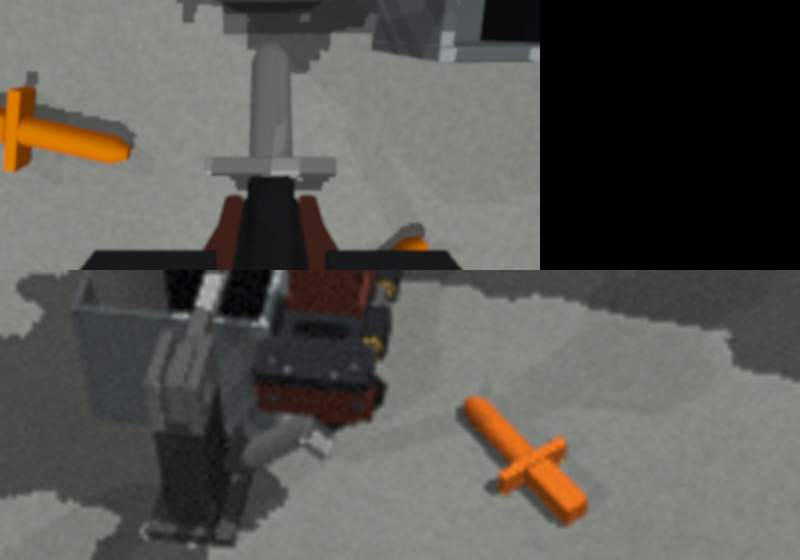

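The pin stays held between the jaws, but the grip slackened and it tipped nose-down about 40°. I'll back off to where it first lay and let the counter turn it flat under a light grip.

>>> play_rows --commands '[{"travel": [-0.04,-0.003,0],"twist": 0},{"travel": [-0.07,-0.004,0],"twist": 0},{"travel": [-0.07,0.04,0],"twist": 0},{"travel": [-0.07,0.04,0],"twist": 0},{"travel": [-0.07,0.04,-0.03],"twist": 0},{"travel": [-0.07,0.04,-0.04],"twist": 0},{"travel": [-0.07,0.04,-0.04],"twist": 0}]'

```text
t: 21.92
ee_pos: [0.3926, 0.3015, 0.0837]
eef_rot: [3.138, 0.132, -0.002]
contact_force: [-0.2, 0.5, -2.1]
grip_width: 0.223
```

>>> play_rows --commands '[{"travel": [0,0,-0.008],"twist": 0},{"travel": [0,0,-0.016],"twist": 0},{"travel": [0,0,-0.024],"twist": 0},{"travel": [0,0,-0.03],"twist": 0},{"travel": [0,0,-0.036],"twist": 0},{"travel": [0,0,-0.036],"twist": 0}]' --squeeze 12

```text
t: 22.68
ee_pos: [0.3931, 0.3024, 0.0478]
eef_rot: [-3.139, -0.133, -0.0]
contact_force: [-0.7, 0.9, -1.5]
grip_width: 0.225
```

```bash
cat >> h.py <<'E'
def tilt(row,s,r=.101,h=.0042):
    # point on pin at distance r from grip centre seen at image row: solve tilt in the tool's xz plane
    M=R.from_rotvec(s['eef_rot']).as_matrix(); best=[]
    for a in np.radians(np.arange(-20,91,.5)):
        P=s['ee_pos']+M@[r*np.cos(a),0,r*np.sin(a)-h]; best.append((abs(proj('wrist',P,s)[1]-row),np.degrees(a)))
    return sorted(best)[:2]
E
python3 - <<'E'
from h import *
w,s=snap('wrist','w9.png'); s8=dict(s); s8['ee_pos']=np.array([.4636,.2623,.1241])
print('w8',tilt(130,s8))
g=cv2.cvtColor(w,cv2.COLOR_BGR2GRAY)
print(g[60:260:4,320])
h=cv2.cvtColor(w,cv2.COLOR_BGR2HSV); print(g[60:260:4,300])
E
```

```text
w8 [(np.float64(0.16652319181261532), np.float64(46.5)), (np.float64(0.6371261769397734), np.float64(47.0))]
[ 82  81  83  82  82  83  81  80  80  82  81  81  84  98 100 102 102 102
 103 103 104 104 105 104 106 105 106 106 107 107 107 107 107 108 108 108
 108 101 131 142 154  20  31  33  32  33  33  32  32  31]
[ 77  80  79  80  79  80  81  81  82  83  85  83  83  83  83  82  83  80
  80  83  84  84  86  82  83  84  83  82  83  83  82  83  87 133 136 136
 140 124 111 112 103  75 136  51  38  33  30  22  23  19]
```

>>> play_rows --commands '[{"travel": [0,0,-0.008],"twist": 0},{"travel": [0,0,-0.016],"twist": 0},{"travel": [0,0,-0.024],"twist": 0},{"travel": [0,0,-0.032],"twist": 0},{"travel": [0,0,-0.039],"twist": 0},{"travel": [0,0,-0.042],"twist": 0},{"travel": [0,0,-0.042],"twist": 0}]'

```text
t: 23.6
ee_pos: [0.3939, 0.3022, 0.0066]
eef_rot: [3.139, 0.132, 0.002]
contact_force: [-0.1, -1.6, 8.0]
grip_width: 0.228
```

>>> play_rows --commands '[{"travel": [0,0,0],"twist": 0},{"travel": [0,0,0],"twist": 0},{"travel": [0,0,0],"twist": 0}]' --claw 0.35

```text
t: 23.98
ee_pos: [0.3931, 0.3023, 0.006]
eef_rot: [-3.139, -0.133, -0.0]
contact_force: [0.5, 0.3, -0.6]
grip_width: 0.351
```

```bash
python3 - <<'E'
from h import *
w,s=snap('wrist','w10.png'); print(s['t'],s['ee_pos'],s['contact_force'],s['grip_width'])
g=cv2.cvtColor(w,cv2.COLOR_BGR2GRAY)
for c in (300,312,320,328): print(c,g[20:260:4,c])
print('expected tip row', [proj('wrist',s['ee_pos']+R.from_rotvec(s['eef_rot']).as_matrix()@[d,0,-.0042],s) for d in (.031,.101)])
E
```

```text
23.975 [0.3930823  0.30230015 0.00600562] [ 0.48602923  0.26241062 -0.56572668] 0.3507464635134671
300 [ 91  88  87  85  86  85  83  85  86  84  86  86  86  87  88  88  88  86
  85  87  89  93  89  88  88  87  89  89  89  90  89  89  89  89  89  88
  88  90  88  87  88  89  88  88  90  90  86  86  87  89 107 107 105  89
  87 106 115 111 140 142]
312 [ 86  88  89  90  88  87  85  85  87  87  87  86  86  87  88  86  85  87
  93  95  97  98  98  99  98  99  99  99  99  99  99 100 100 101 101 100
 100 101 100 100 100 101 100 101 101 101 100 162 161 153 108 107 105  88
  44  51  51  51  52  51]
320 [ 89  88  86  86  86  87  88  88  88  89  87  88  90  88  88  86  84 107
 109 109 109 111 113 112 112 113 112 112 112 111 111 110 110 110 110 109
 109 108 108 108 108 106 106 106 106 105 154 173 173 114 109 107 105 136
  42  48  49  49  49  48]
328 [ 86  84  83  85  86  85  84  84  87  87  86  87  88  89  89  87  88 100
 104 107 107 108 109 108 107 107 107 107 107 105 106 105 106 105 105 105
 105 104 104 103 103 103 103 103 102 102 153 154 154  99 108 108 105 127
  39  47  46  46  46  46]
expected tip row [array([321.69131093, 201.4171472 ]), array([321.96170319,  71.16493106])]
```

```bash
python3 - <<'E'
from h import *
s=arm.observe();M=R.from_rotvec(s['eef_rot']).as_matrix();e=s['ee_pos'];w=cv2.imread('pics/w10.png')
for d in (0,-.004,-.008,-.012):
    f=lambda x,z:proj('wrist',np.append((e+M@[x+d,0,0])[:2],z),s)[1].round(1)
    print(d,'tip',f(.101,.01),'headfront top/bot',f(.031,.02),f(.031,.0),'head back top',f(.023,.02))
g=cv2.cvtColor(w,cv2.COLOR_BGR2GRAY)
print(g[192:240,300]);print(g[192:240,345])
for r in (100,130,160,190): print(r,g[r,290:352:2])
b=(e+M@[.031,0,0]); 
cv2.imwrite('pics/c13.png',cv2.resize(w[60:260,220:420],None,fx=3,fy=3))
E
```

```text
0 tip 71.2 headfront top/bot 206.3 196.9 head back top 220.0
-0.004 tip 79.6 headfront top/bot 213.2 203.1 head back top 226.6
-0.008 tip 87.8 headfront top/bot 220.0 209.2 head back top 233.2
-0.012 tip 96.0 headfront top/bot 226.6 215.2 head back top 239.7
[ 88  88  89  89  90  90  89  90  90  88  89  87  86  86  86  87  86  87
  87  86  87  87  88  89  89  90  91 101 107 108 108 108 107 106 106 105
 105 106 103  96  89  89  89  87  87  87  87  92]
[ 85  85  85  85  85  84  83  83  82  82  81  81  82  82  82  83  82  80
  79  79  81  86  88  89  90  91  94 102 108 110 110 110 109 108 106 105
 105 104 119 147 136 101  92  88  83  82  82  81]
100 [ 89  89  88  90  89  89  88  88  83  89  92  97 100 104 107 109 111 111
 110 107 103  99  96  85  85  86  86  87  87  86  87]
130 [ 87  85  86  86  86  89  84  81  87  89  96 100 103 107 110 112 113 111
 107 106 108 106 101  97  87  76  76  79  81  84  84]
160 [ 90  89  88  88  87  88  85  82  87  91  96 100 103 108 108 109 109 106
 104 105 106 103  99  95  84  82  82  81  80  82  84]
190 [ 89  88  89  88  88  87  88  81  87  91  95 100 104 106 107 106 106 104
 103 103 104 100  96  92  82  90  91  89  88  88  87]
```

View pics/c13.png

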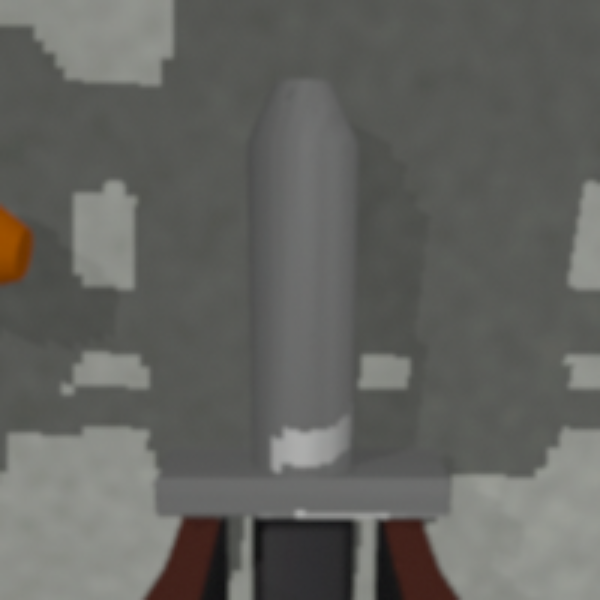

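The pin lies flat again, gripped 8 mm nearer the head than before (tip at row 87). Regrip at full squeeze and line up.

>>> play_rows --commands '[{"travel": [0,0,0],"twist": 0},{"travel": [0,0,0],"twist": 0},{"travel": [0,0,0],"twist": 0},{"travel": [0,0,0],"twist": 0},{"travel": [0,0,0.03],"twist": 0},{"travel": [0,0,0.07],"twist": 0},{"travel": [0,0,0.105],"twist": 0},{"travel": [0,0,0.118],"twist": 0},{"travel": [0.002,-0.022,0.118],"twist": 0},{"travel": [0.0039,-0.0455,0.118],"twist": 0},{"travel": [0.0039,-0.0455,0.118],"twist": 0},{"travel": [0.0039,-0.0455,0.118],"twist": 0}]' --claw 0 --squeeze 60

```text
t: 25.52
ee_pos: [0.3966, 0.2573, 0.1237]
eef_rot: [-3.139, -0.134, 0.001]
contact_force: [-0.1, 0.7, -2.0]
grip_width: 0.228
```

```bash
python3 - <<'E'
from h import *
w,s=snap('wrist','w11.png'); M=R.from_rotvec(s['eef_rot']).as_matrix();e=s['ee_pos']
print(s['t'],e,L(e),s['contact_force'],s['grip_width'],np.arctan2(M[1,0],M[0,0]))
f=lambda x,dz:proj('wrist',e+M@[x,0,0]+[0,0,dz],s)[1].round(1)
print('tip exp',f(.093,.004),'head top front/back',f(.023,.014),f(.015,.014))
g=cv2.cvtColor(w,cv2.COLOR_BGR2GRAY)
for c in (300,320,345): print(c,g[60:110:2,c],g[200:240,c])
for r in (120,160,190): print(r,g[r,290:352:2])
E
```

```text
25.525 [0.39658279 0.25728609 0.12368624] [-0.19727884  0.2417709   0.12368624] [-0.05845401  0.69311545 -2.04914023] 0.22751426831015847 0.08507420988282423
tip exp 87.8 head top front/back 220.0 233.3
300 [ 84  86  86  86  85  85  77  76  75  77  79  79  79  86 126 129 131 108
  77  76  74  73 109 128 128] [131 132 133 135 135 135 134 132 124 101  79  74  74  75  76  76  77  78
  81  89  93  93  94  94  92  91  91  91  91  91  88  73  51  36  33  35
  34  34  34  33]
320 [74 74 73 73 74 75 78 79 79 77 75 76 77 86 93 94 94 94 94 95 96 96 97 99
 98] [ 91  91  91  91 106 136 152 155 154 154 155 150 129 107 114 122 109  92
  89  92  93  93  94  94  93  92  92  92  91  92  92  83  58  30  24  29
  35  40  41  41]
345 [ 68  68  69  68  67  67  67  71  75  75  75  74  73  77 100 103  90  78
  77  76  76  75  76  76  76] [129 130 131 132 133 133 132 130 121  97  73  66  68  73  75  76  77  79
  81  88  94  95  96  95  93  93  92  91  91  91  89  74  49  33  32  35
  36  36  36  36]
120 [127 127 125 122 124 127 101  70  76  78  84  86  89  92  95  97  98  96
  93  93  93  92  87  83  77  79  78  76  77  79  79]
160 [129 127 126 127 129 129 110  70  75  78  83  86  91  94  94  94  94  91
  90  91  92  89  85  80  75  81 108 124 127 132 134]
190 [131 129 129 128 129 131 125  77  74  79  82  87  90  92  92  92  91  90
  89  89  89  86  83  81 122 129 127 128 129 127 126]
```

The pin is level: tip at row 86 against 88 expected, head at rows 219–231 as expected. Insert.

>>> play_rows --commands '[{"travel": [0.02,0.0013,0],"twist": 0},{"travel": [0.04,0.003,0],"twist": 0},{"travel": [0.05,0.0039,0],"twist": 0},{"travel": [0.056,0.0044,0],"twist": 0},{"travel": [0.061,0.0048,0],"twist": 0},{"travel": [0.066,0.0052,0],"twist": 0},{"travel": [0.071,0.0056,0],"twist": 0},{"travel": [0.076,0.0061,0],"twist": 0},{"travel": [0.076,0.0061,0],"twist": 0}]'

```text
t: 26.7
ee_pos: [0.4733, 0.2629, 0.1242]
eef_rot: [-3.139, -0.132, -0.0]
contact_force: [-1.0, -0.2, -2.7]
grip_width: 0.225
```

```bash
python3 - <<'E'
from h import *
w,s=snap('wrist','w12.png'); M=R.from_rotvec(s['eef_rot']).as_matrix();e=s['ee_pos']
print(s['t'],L(e),s['contact_force'],s['ft_torque'],s['grip_width'],np.arctan2(M[1,0],M[0,0]))
g=cv2.cvtColor(w,cv2.COLOR_BGR2GRAY)
print(g[60:250:3,320]);print(g[200:240,300])
f=lambda x,dz:proj('wrist',e+M@[x,0,0]+[0,0,dz],s)[1].round(1)
print('head top front/back',f(.023,.014),f(.015,.014),'cheek top near edge',proj('wrist',W([-.0423,.2414,.15]),s))
E
```

```text
26.7 [-0.1204084   0.24082051  0.12416725] [-0.95187288 -0.20406545 -2.67947846] [0.01154943 0.04447475 0.00130491] 0.22514524723266946 0.08432052719462176
[105 105 106 107 107 107 108 107 104 107 106  84  92 105 102 104 105 104
 102  93  96  97  97  96  97  96 105 105 105 105 104 104 104 104 102 103
 103 102 103 103 101 102 101 101 100 100 100 100 106 163 152 137 137 105
 103 101 100  79  29  45  44  45  45  45]
[139 139 138 136 137 138 140 140 132 109  87  82  82  83  83  84  84  86
  89  98 102 102 102 102 101 101  99 100 100 100  96  81  55  42  41  39
  39  39  37  38]
head top front/back 220.0 233.2 cheek top near edge [320.79202289 116.85213635]
```

The tip is 15 mm into the fork without force. Continue.

>>> play_rows --commands '[{"travel": [0.006,0.0009,0],"twist": 0},{"travel": [0.012,0.0014,0],"twist": 0},{"travel": [0.018,0.0019,0],"twist": 0},{"travel": [0.024,0.0024,0],"twist": 0},{"travel": [0.03,0.0029,0],"twist": 0},{"travel": [0.036,0.0035,0],"twist": 0},{"travel": [0.042,0.004,0],"twist": 0},{"travel": [0.047,0.0044,0],"twist": 0},{"travel": [0.051,0.0047,0],"twist": 0},{"travel": [0.051,0.0047,0],"twist": 0}]'

```text
t: 28.0
ee_pos: [0.5241, 0.2676, 0.1241]
eef_rot: [-3.139, -0.133, -0.0]
contact_force: [0.4, 0.6, -2.3]
grip_width: 0.225
```

>>> play_rows --commands '[{"travel": [0.002,0.0002,0],"twist": 0},{"travel": [0.004,0.0003,0],"twist": 0},{"travel": [0.005,0.0004,0],"twist": 0},{"travel": [0.005,0.0004,0],"twist": 0}]'

```text
t: 28.5
ee_pos: [0.5281, 0.2679, 0.124]
eef_rot: [3.138, 0.134, -0.002]
contact_force: [-3.8, -0.3, -0.6]
grip_width: 0.219
```

>>> play_rows --commands '[{"travel": [0.002,0.0002,0],"twist": 0},{"travel": [0.003,0.0003,0],"twist": 0},{"travel": [0.003,0.0003,0],"twist": 0},{"travel": [0.003,0.0003,0],"twist": 0}]'

```text
t: 29.0
ee_pos: [0.5283, 0.268, 0.1235]
eef_rot: [3.136, 0.135, -0.01]
contact_force: [-11.1, -2.5, 5.6]
grip_width: 0.222
```

```bash
python3 - <<'E'
from h import *
w,s=snap('wrist','w13.png');e=s['ee_pos'];print(L(e),s['contact_force'],s['grip_width'])
g=cv2.cvtColor(w,cv2.COLOR_BGR2GRAY)
for c in (300,320,345):print(g[170:245,c])
E
```

```text
[-0.06516519  0.2411917   0.12353184] [-11.13985363  -2.53246707   5.57904724] 0.22216404515806795
[111 112 112 113 112 112 111 110 103  92  85  86  94 104 109 110 110 111
 112 111 111 110 110 111 111 111 112 111 110 109 109 111 111 112 110 101
  89  85  88  91  94  93  95 105 111 110 108 107 108 108 109 110 111 111
 110 110 109 108 105 102 101  89  68  49  46  44  44  45  43  44  42  41
  40  38  38]
[111 112 113 113 112 112 111 111 108 105 103  95  96 105 110 110 110 111
 111 111 111 110 111 111 111 111 111 111 110 109 110 111 112 112 112 107
 102 101  97  95  94  93  95 105 111 110 109 109 109 109 111 110 111 109
 126 166 185 177 145 110 107 117  97  51  30  37  43  50  52  53  52  53
  52  53  52]
[113 113 113 113 113 112 112 110 101  90  85  86  93 103 108 109 110 110
 111 111 112 112 112 112 112 112 112 111 110 109 110 112 113 113 111  99
  86  85  90  94  94  92  95 105 111 110 109 109 110 110 110 112 119 125
 125 117 110 107 104 103 102  89  64  46  40  41  41  44  44  45  45  46
  45  46  45]
```

The head is seated: −11 N and no further motion. Release, rise and look.

>>> play_rows --commands '[{"travel": [-0.002,0,0],"twist": 0},{"travel": [-0.002,0,0],"twist": 0},{"travel": [-0.002,0,0],"twist": 0},{"travel": [-0.002,0,0.03],"twist": 0},{"travel": [-0.002,0,0.08],"twist": 0},{"travel": [-0.05,-0.004,0.11],"twist": 0},{"travel": [-0.08,-0.007,0.11],"twist": 0},{"travel": [-0.08,-0.007,0.11],"twist": 0},{"travel": [-0.08,-0.007,0.11],"twist": 0}]' --claw 0.45

```text
t: 30.18
ee_pos: [0.4529, 0.2612, 0.2343]
eef_rot: [-3.139, -0.132, -0.002]
contact_force: [-0.3, -0.8, -0.0]
grip_width: 0.451
```

```bash
python3 - <<'E'
from h import *
w,s=snap('wrist','w14.png'); print(s['t'],L(s['ee_pos']),s['contact_force'],s['grip_width'])
sd,_=snap('side','s14.png')
o=np.zeros((600,800,3),np.uint8); o[:250,:]=cv2.resize(w[0:200,0:640],(800,250)); o[250:600,:500]=cv2.resize(sd[130:270,220:420],(500,350),interpolation=cv2.INTER_CUBIC)
o[250:500,500:]=cv2.resize(w[0:150,240:420],(300,250),interpolation=cv2.INTER_CUBIC)
cv2.imwrite('pics/c14.png',o)
for P in ([-.0423,.2414,.15],[-.0423-.031,.2414,.138],[-.0423-.054,.2414,.138]): print(P,proj('wrist',W(P),s))
E
```

```text
30.175 [-0.14083995  0.24084193  0.23430334] [-0.30542341 -0.77025232 -0.02283284] 0.45078572256331
[-0.0423, 0.2414, 0.15] [320.37316952  93.01202644]
[-0.0733, 0.2414, 0.138] [320.36504089 131.32340374]
[-0.0963, 0.2414, 0.138] [320.37589099 157.14715275]
```

View pics/c14.png

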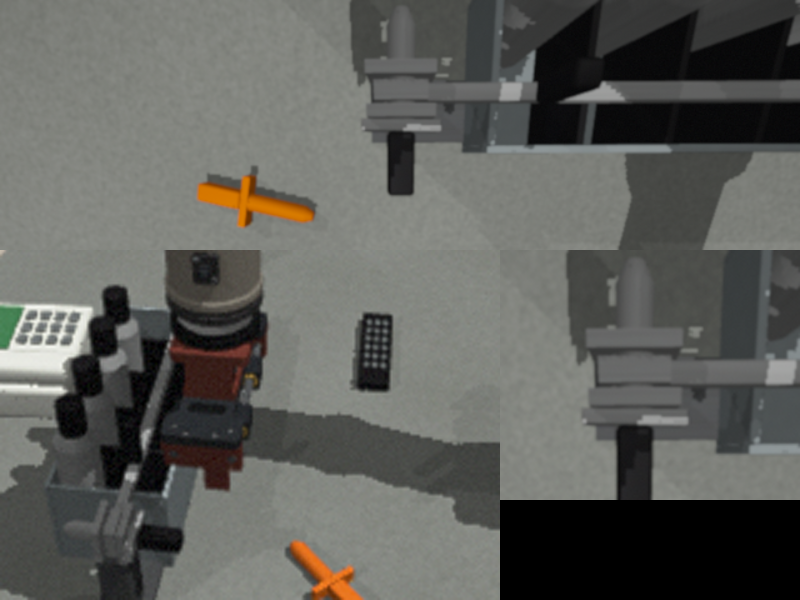

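The picture shows the pin through both cheeks and the lug, with its tip beyond the far cheek at (400,20). The head is flush at (400,125) and the grip tail is at row 156 against 157 predicted. All four flasks are upright behind the bar, and the gripper is clear.

>>> play_rows --commands '[{"travel": [0,0,0.02],"twist": 0},{"travel": [0,0,0.02],"twist": 0},{"travel": [0,0,0.02],"twist": 0},{"travel": [0,0,0.02],"twist": 0}]'

```text
t: 30.78
ee_pos: [0.4517, 0.261, 0.2533]
eef_rot: [3.138, 0.133, -0.002]
contact_force: [-0.8, 1.2, 0.3]
grip_width: 0.451
```

```bash
python3 -c "
from cell import arm
s=arm.observe();print(s['t'],abs(s['qd']).max(),s['contact_force']);print(arm.sign_off())"
```

```text
30.775 0.002656992636155576 [-0.82669112  1.20787016  0.29153466]
the job is handed in; nothing more can be done
None
```

The job is done and handed in at about 31 s; it reports no verdict. I tipped all four flasks present upright against the far wall, slid the bar home, and put the locking pin through the fork and lug with its head seated.

**Setback:** The grip slackened during the first insertion and the pin tipped nose-down about 46°. I laid it flat on the counter, regripped it 8 mm nearer the head, and it then went in freely.

**Last checks:**
- **Bar:** it stopped moving under a 12 N push at its stop.
- **Pin:** the head stopped moving under an 11 N push. In the final picture the grip's tail was at row 156 against 157 predicted for a seated pin, and the head looked flush with the near cheek.
- **Flasks:** the final side view shows all four upright behind the bar, judged by eye.
- **Bystanders:** the remote looks unmoved in the final side view. The robot never went near the pump bottle, but neither was measured again.
- **Robot:** the arm was clear and at rest when I handed in.

**Disagreement found:** the first fork position, taken from the caddy rim, was off by about 2 mm in y and 2.7 mm in x against the close wrist view. I corrected it before inserting.

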